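Fold up a brass tray and hold it against the spring stop for riveting

ROBOT

A 6-joint arm with a two-finger parallel gripper is mounted at the origin on the work surface. World frame = base frame: x ahead of the robot, y to its left, z up, the work surface at z = 0. Lengths are in m, angles in rad, forces in N, time in s.
With the tool pointing down it reaches from about 0.275 to 0.775 m from the base axis. Payload 14.6 kg.
Tool frame: the origin (TCP) lies midway between the tips of the shut fingers; the grasp point (between the pads) lies 19 mm behind it (manip.grip_point_offset is the z of the grasp point in the tool frame, in m); z points along the fingers, y is the direction in which the jaws open and shut (so a half turn about z gives the same grasp; the last joint's range is limited). The gripper opens to 85 mm and grips with 20 to 120 N. Pads are 22 mm wide; open, the fingers measure 114 mm over their backs; the gripper's body (76 mm by 85 mm) begins 54 mm behind the grasp point. The pads swing forward as they close: fully open they stand 13 mm farther back than shut.
Start: joints at [1.171, 0.263, -0.048, 1.259, 0, 1.415], TCP at [0.127, 0.509, 0.211] pointing down, gripper open.
Joint ranges: [-2.65, 2.65], [-0.89, 1.7], [-1.18, 1.37], [-2.13, 2.11], [-1.35, 1.29], [-3.14, 3.14]. Speed limits (rad/s): [1.89, 1.89, 2.57, 2.79, 3.14, 3.14].

INTERFACE

Orientations are given as a unit quaternion [w, x, y, z].
In Python, from workcell import manip, claw, solver, eyes gives the robot as it stands. Calls block until the motion is done:
- manip.move_pose(position, orientation): joint-space move of the TCP to a pose.
- manip.movel(position, velocity=0.15, orientation=None, contact_N=None): straight line of the TCP; orientation=None keeps the orientation; velocity is the mean speed in m/s. With contact_N (N) it stops when the force on the tool has changed by that much, and returns True; else False.
- manip.goto_joints(angles): joint-space move.
- claw.set_gripper(opening, squeeze=None): opening from 0.0 (shut) to 1.0 (fully open); squeeze is the grip in N (None keeps the last); returns when the fingers have stopped.
- manip.wait(seconds).
- solver.solve_ik(position, orientation): joint angles nearest the present ones, or None.
- manip.get_obs(): the state.
- eyes.snapshot(name): name is "side" or "top" or "wrist"; returns the picture (384x512x3 uint8, red, green, blue); there is no depth.
- eyes.camera_model(name): a dict with "K" (3x3 intrinsics, pixels), "eye" and "rotation" of the camera in the world. Camera axes: x right, y up, looking along -z (the intrinsics and any distortion apply to the point x, -y, -z); pixel columns grow to the right and rows downward; lengths in m; the calibration is good to about 2 mm. The wrist camera is an equidistant fisheye: a pixel r from the principal point sees the ray r / f radians off the axis. A picture is of the moment at which its call begins: read the wrist's pose just before it. camera_model takes no time and is no camera call; for the wrist camera it gives the pose at the moment of the call.
A pose or a line that the arm cannot do raises manip.MotionError and nothing moves.
- manip.finish_job(): hands the job in, once; it reports no verdict.
The state is a dict: "time_s": time; "q": joint angles; "joint_vel": joint speeds; "joint_efforts": joint torques, N m; "eef_pos": TCP position; "tool_rot": TCP orientation; "contact_force": force on the tool from outside, world axes, zero at the start; "ft_torque": the same for the moment, N m; "width": opening from 0.0 (shut) to 1.0 (fully open).
Only numpy, scipy, OpenCV 4.12 (cv2) and the standard library are available. Lean on these libraries where they do the work, as an engineer would, in place of code of your own. Each camera call takes 0.05 s, during which the arm holds its last target.

TASK

Fold the three hinged sides of the brass tray upright, slide the tray along its jig onto the spring pad, and act as the smith's third hand: keep pushing it against the pad with a steady force of about 12 N (pad about half way in), never driving the pad fully home. Leave the hammer, the discs and the rivet bowl where they are. Finish while still holding the push; do not let go or back off.

Things in the scene. Friction and masses are not known exactly. Their poses are not given: they have to be found in the camera images.
- jig: Jig fixed to the bench: steel bed plate 320 x 200 mm, 8 mm thick; along each long side a low guide strip (12 mm wide, top 14 mm above the bench, inner face 73 mm from the middle), the tray sliding between them; a grey housing with the spring pad at the far end. Origin: underside centre of the plate, on the bench. x along the guides towards the pad (pushing direction), y left, z up.
- pad: Spring pad of the jig: steel block, 100 mm wide, 32 mm high, 14 mm thick, facing the tray. Origin: centre of its front face (the face the tray meets), axes like the jig's. At rest it is 70 mm from the jig's origin along the jig's x and 27 mm above the bench; it slides back along the jig's x by up to 24 mm, the spring resisting with 1 N per mm (12 mm in = 12 N); no preload, no catch.
- tray: Loose tray, 0.8 to 1.05 kg (about 5 N to slide), 3 mm play to each guide. Wooden base 170 (x) x 140 (y) x 14 mm, copper lined; a fixed brass wall 40 mm high on its far (+x) edge meets the pad. Hinged brass sides, 3 mm thick, 40 mm from hinge to free edge, on the other three edges. Origin: underside centre, 8 mm above the bench; axes like the jig's. Starts 15 to 45 mm short of the pad.
- left_side (a joint): Hinged long side on the tray's +y edge, 168 mm long. Value in rad: 0 = lying flat outward, 1.57 = upright; starts half open between 0.55 and 0.95, stops at 1.62. Slightly stiff hinge (about 0.05 Nm): it stays where it is left. Lift it from beneath round its hinge: pushed level at its edge it jams on the finger. Upright, its outer face is flush with the edge of the base.
- right_side (a joint): Hinged long side on the tray's -y edge; as the left one.
- front_side (a joint): Hinged short side on the tray's -x edge (away from the pad), 132 mm long; values and stiffness as the left one. Once upright it takes a push from outside on its stop and so moves the tray.
- left_hinge (a point): Middle of the left side's hinge line: the tray base's upper +y edge, 22 mm above the bench. Axes like the tray's.
- right_hinge (a point): Middle of the right side's hinge line: the tray base's upper -y edge. Axes like the tray's.
- front_hinge (a point): Middle of the front side's hinge line: the tray base's upper -x edge. Axes like the tray's.
- discs: Bystander: stack of round brass and copper discs, 90 mm across, 24 mm high. Origin: underside centre.
- rivet_cup: Bystander: small copper bowl, 70 mm across, 50 mm high. Origin: underside centre.
- hammer: Bystander: hammer, 260 mm long, lying on the bench. Origin near the middle of its length, x along the handle towards the head.

How it is judged:
By the outcome, as a careful person would: the job done as asked, in the order asked, and still so for the second after the job is handed in, while the arm keeps its last pose, push and grip.
It also fails if it takes over 67 s, if anything falls off the work surface, if the arm or the gripper's body presses on something with over 40 N, if the wrist force passes 120 N, or if a joint passes its speed limit or range.

## Working session

There is one attempt and no reset: what is moved stays moved. The work goes in short steps, each a Python script; the robot and the scene stay as the last script left them, time stands still between calls to the robot, and variables do not carry over. Pictures are saved under pics/ and viewed, and the job is handed in when it is done.

```bash
ls; mkdir -p pics; python3 - <<'E'
from workcell import manip, claw, solver, eyes
import cv2
for n in ("side","top","wrist"):
    m=eyes.camera_model(n); print(n,m)
    cv2.imwrite(f"pics/{n}0.png",cv2.cvtColor(eyes.snapshot(n),cv2.COLOR_RGB2BGR))
o=manip.get_obs(); print(o, manip.grip_point_offset)
E
```

```text
pics
side {'K': array([[363.06004652,   0.        , 259.55018426],
       [  0.        , 363.06004652, 191.88756023],
       [  0.        ,   0.        ,   1.        ]]), 'eye': array([0.38451981, 0.66548193, 0.6509028 ]), 'rotation': array([-0.13730515, -0.05317957,  0.41619696,  0.89727327])}
top {'K': array([[433.6159383 ,   0.        , 250.77794115],
       [  0.        , 433.6159383 , 199.32341925],
       [  0.        ,   0.        ,   1.        ]]), 'eye': array([0.47148133, 0.02458487, 1.1318173 ]), 'rotation': array([-0.69727159, -0.03092746,  0.03869139,  0.71509356])}
wrist {'K': array([[297.31863964,   0.        , 256.22427467],
       [  0.        , 297.31863964, 186.02803401],
       [  0.        ,   0.        ,   1.        ]]), 'eye': array([0.05109171, 0.52898701, 0.37301795]), 'rotation': array([ 0.77918005, -0.12234054, -0.09503452,  0.60735466])}
{'time_s': 0.15, 'q': array([ 1.17069731e+00,  2.63416522e-01, -4.87230496e-02,  1.25940914e+00,
       -7.11904806e-06,  1.41553241e+00]), 'joint_vel': array([-0.00100164, -0.00130971,  0.00280056,  0.00057734, -0.0019769 ,
        0.00093866]), 'joint_efforts': array([ 3.99051933e-03, -6.37827373e+01,  3.84648228e+01,  1.05323642e-02,
        6.42995860e-05,  1.29825298e-05]), 'eef_pos': array([0.12716873, 0.50916104, 0.21075877]), 'tool_rot': array([-9.97011303e-05,  1.22112006e-01,  9.92516255e-01, -3.62757341e-04]), 'contact_force': array([ 0.17384583,  0.08964112, -0.47548184]), 'ft_torque': array([-0.01246305,  0.00805097, -0.03904277]), 'width': 0.999927103197795} -0.0187
```

View pics/top0.png

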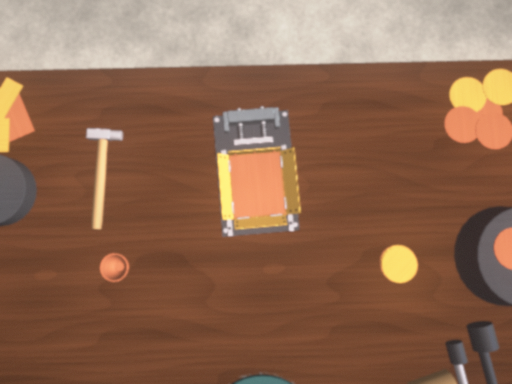

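View pics/side0.png

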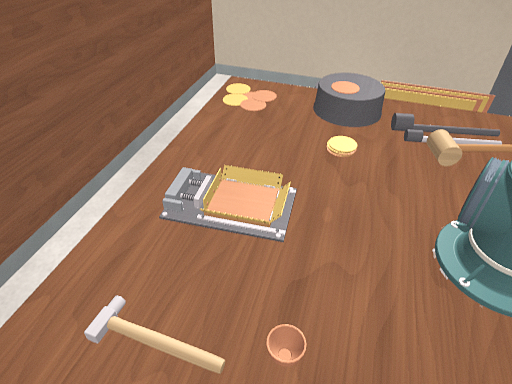

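View pics/wrist0.png

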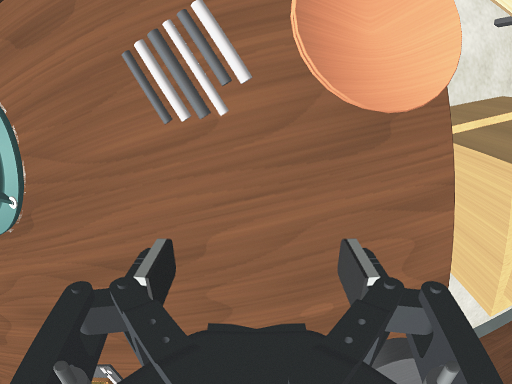

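The top view shows the jig at about (257,172), with its pad pointing away from the robot (image up = world +x). The hammer is at (100,180), the bowl at (114,268) and the discs at (399,264). I'll zoom in to find landmarks.

```bash
python3 - <<'E'
import cv2
a=cv2.imread("pics/top0.png")[95:245,200:315]; cv2.imwrite("pics/topz.png",cv2.resize(a,None,fx=4,fy=4,interpolation=cv2.INTER_CUBIC)[:600])
a=cv2.imread("pics/side0.png")[155:245,155:305]; cv2.imwrite("pics/sidez.png",cv2.resize(a,None,fx=5,fy=5,interpolation=cv2.INTER_CUBIC))
E
```

```text
(no output)
```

View pics/topz.png

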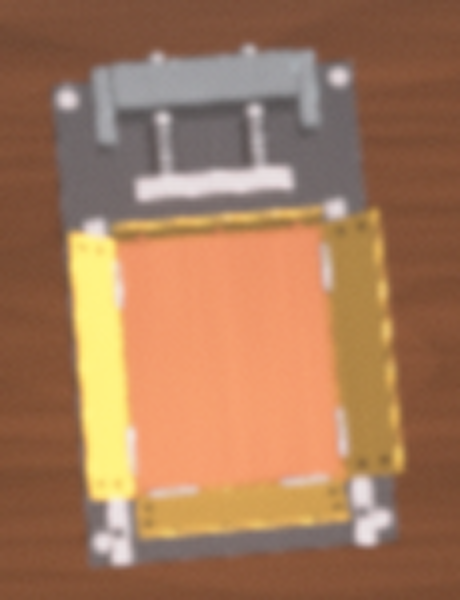

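View pics/sidez.png

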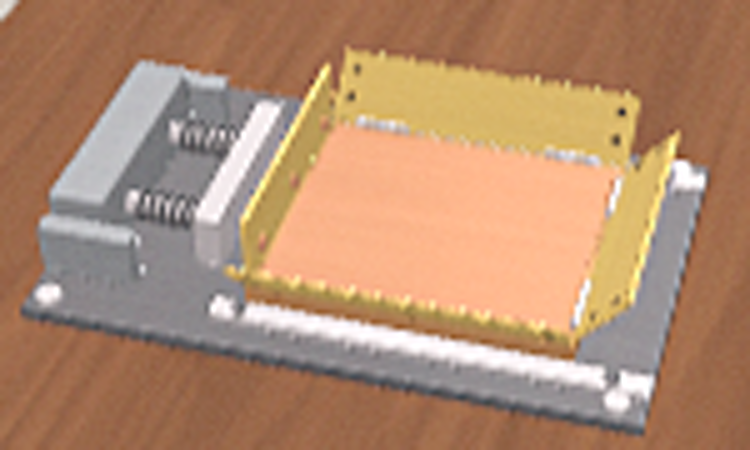

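```bash
cat > fit.py <<'E'
import numpy as np
from scipy.spatial.transform import Rotation as R
from scipy.optimize import least_squares
C={'side':(363.06004652,(259.55018426,191.88756023),[0.38451981,0.66548193,0.6509028],[-0.13730515,-0.05317957,0.41619696,0.89727327]),
'top':(433.6159383,(250.77794115,199.32341925),[0.47148133,0.02458487,1.1318173],[-0.69727159,-0.03092746,0.03869139,0.71509356])}
def proj(cam,P):
    f,c,e,q=C[cam]; r=R.from_quat([q[1],q[2],q[3],q[0]])
    p=r.inv().apply(np.asarray(P)-e); return np.array([c[0]+f*p[0]/-p[2], c[1]+f*(-p[1])/-p[2]])
def world(jig,p):
    x,y,a=jig; c,s=np.cos(a),np.sin(a); return np.array([x+c*p[0]-s*p[1],y+s*p[0]+c*p[1],p[2]])
def tz(u,v): return ('top',(u+.5)/4-.5+200,(v+.5)/4-.5+95)
def sz(u,v): return ('side',(u+.5)/5-.5+155,(v+.5)/5-.5+155)
def pt(kind,k,t,th,L=.04):
    # t tray x offset in jig; th=(l,r,f)
    if kind=='J': return np.array(k)
    if kind=='T': return np.array([t+k[0],k[1],k[2]])
    if kind=='L': return np.array([t+k[0],.07+k[1]*np.cos(th[0]),.022+k[1]*np.sin(th[0])])
    if kind=='R': return np.array([t+k[0],-.07-k[1]*np.cos(th[1]),.022+k[1]*np.sin(th[1])])
    if kind=='F': return np.array([t-.085-k[1]*np.cos(th[2]),k[0],.022+k[1]*np.sin(th[2])])
if __name__=='__main__':
    obs=[('J',(.16,.1,.008),tz(53,88)),('J',(.16,-.1,.008),tz(352,62)),('J',(-.16,-.1,.008),tz(398,540)),('J',(-.16,.1,.008),tz(90,565)),
    ('J',(.07,.05,.043),tz(136,201)),('J',(.07,-.05,.043),tz(293,189)),
    ('L',(.084,.04),tz(68,235)),('L',(-.084,.04),tz(92,498)),('R',(.084,.04),tz(380,210)),('R',(-.084,.04),tz(405,470)),
    ('F',(.066,.04),tz(140,537)),('F',(-.066,.04),tz(347,519)),('F',(.066,0),tz(136,492)),('F',(-.066,0),tz(345,475)),
    ('J',(.16,.1,.008),sz(25,308)),('J',(-.16,.1,.008),sz(643,427)),('J',(-.16,-.1,.008),sz(706,172)),
    ('L',(.084,.04),sz(230,270)),('L',(-.084,.04),sz(578,343)),
    ('R',(.084,.04),sz(347,47)),('R',(-.084,.04),sz(639,95)),('R',(-.084,0),sz(620,165)),
    ('F',(.066,.04),sz(632,303)),('F',(-.066,.04),sz(679,132)),('F',(.066,0),sz(573,337)),('F',(-.066,0),sz(616,180))]
    def res(p):
        return np.concatenate([proj(o[2][0],world(p[:3],pt(o[0],o[1],p[3],p[4:7])))-np.array(o[2][1:]) for o in obs])
    s=least_squares(res,[.5,0,0.05,-.05,.7,.7,.7],loss='soft_l1')
    print(np.round(s.x,4), np.round(np.sqrt(np.diag(np.linalg.inv(s.jac.T@s.jac))),4))
    print(np.round(s.fun.reshape(-1,2),1).tolist())
E
python3 fit.py
```

```text
[ 0.6532 -0.003   0.0618 -0.0326  0.8947  0.5729  0.8461] [0.0011 0.0008 0.0045 0.0014 0.0494 0.0893 0.0457]
[[-0.4, -0.6], [-0.2, -0.3], [0.2, 0.3], [0.1, 0.8], [0.1, -0.1], [-0.2, -0.4], [-0.2, -0.8], [-0.8, -0.3], [-0.4, -0.3], [-0.1, 0.0], [-0.2, -0.0], [0.8, -0.1], [0.2, 1.3], [-0.7, 1.0], [-0.8, -0.5], [0.6, -0.7], [1.1, -1.8], [-1.9, 0.1], [-3.1, -2.1], [0.0, 0.6], [0.1, 0.3], [1.2, -0.1], [0.0, -0.1], [-0.0, 0.4], [0.4, 0.1], [2.1, -2.1]]
```

```bash
cat > geo.py <<'E'
import numpy as np
from scipy.spatial.transform import Rotation as R
JIG=np.array([.6532,-.003,.0618]); T=-.0326
YAW=JIG[2]
def j2w(p):
    c,s=np.cos(YAW),np.sin(YAW); return np.array([JIG[0]+c*p[0]-s*p[1],JIG[1]+s*p[0]+c*p[1],p[2]])
def w2j(p):
    c,s=np.cos(YAW),np.sin(YAW); d=np.asarray(p)-[JIG[0],JIG[1],0]; return np.array([c*d[0]+s*d[1],-s*d[0]+c*d[1],d[2]])
RZ=R.from_euler('z',YAW)
OUT={'L':np.array([0,1.,0]),'R':np.array([0,-1.,0]),'F':np.array([-1.,0,0])}
HIN={'L':np.array([T,.07,.022]),'R':np.array([T,-.07,.022]),'F':np.array([T-.085,0,.022])}
def pose(side,phi,r,c,flip=False,along=0.0,T_extra=0.0):
    o=OUT[side]; z=np.array([0,0,1.]); u=np.cos(phi)*o+np.sin(phi)*z; n=np.sin(phi)*o-np.cos(phi)*z
    hl=np.cross(z,o)
    p=HIN[side]+r*u+(.011+c)*n+along*hl+np.array([T_extra,0,0])
    x=-n if not flip else n
    tz=-u; ty=np.cross(tz,x)
    q=(RZ*R.from_matrix(np.column_stack([x,ty,tz]))).as_quat()
    return j2w(p), np.array([q[3],q[0],q[1],q[2]])
E
python3 - <<'E'
from workcell import manip, solver
from geo import *
import itertools
for s,p0 in (('L',.95),('R',.7),('F',.9)):
  for fl in (False,True):
    for phi,r,c in ((p0,.09,.009),(p0,.028,.009),(p0+.3,.025,.003),(1.57,.022,0),(1.6,.022,0),(1.57,.09,.02)):
      p,q=pose(s,phi,r,c,fl); k=solver.solve_ik(p,q); print(s,fl,phi,np.round(p,3),None if k is None else np.round(k,2))
print(manip.get_obs()['time_s'])
E
```

```text
L False 0.95 [0.612 0.133 0.084] [ 0.36  0.66  0.12  1.23 -0.59 -1.21]
L False 0.95 [0.614 0.097 0.033] [ 0.3   0.67 -0.01  1.06 -0.6  -1.28]
L False 1.25 [0.615 0.086 0.041] [ 0.16  0.56 -0.08  0.96 -0.32 -1.46]
L False 1.57 [0.616 0.076 0.044] [-0.01  0.51 -0.11  0.94 -0.   -1.64]
L False 1.6 [0.616 0.075 0.044] [-0.02  0.51 -0.12  0.94  0.03 -1.66]
L False 1.57 [0.614 0.096 0.112] [ 0.02  0.47  0.    1.1  -0.   -1.61]
L True 0.95 [0.612 0.133 0.084] [ 0.36  0.66  0.12  1.23 -0.59  1.93]
L True 0.95 [0.614 0.097 0.033] [ 0.3   0.67 -0.01  1.06 -0.6   1.87]
L True 1.25 [0.615 0.086 0.041] [ 0.16  0.56 -0.08  0.96 -0.32  1.68]
L True 1.57 [0.616 0.076 0.044] [-0.01  0.51 -0.11  0.94 -0.    1.5 ]
L True 1.6 [0.616 0.075 0.044] [-0.02  0.51 -0.12  0.94  0.03  1.48]
L True 1.57 [0.614 0.096 0.112] [ 0.02  0.47  0.    1.1  -0.    1.53]
R False 0.7 [ 0.63  -0.156  0.065] [-0.65  0.97  0.52  1.78  0.62  0.64]
R False 0.7 [ 0.627 -0.109  0.025] [-0.6   0.94  0.34  1.6   0.65  0.69]
R False 1.0 [ 0.627 -0.1    0.035] [-0.51  0.75  0.16  1.32  0.47  0.92]
R False 1.57 [ 0.626 -0.086  0.044] [
[... 730 characters left out ...]

F False 1.2 [ 0.514 -0.012  0.04 ] [-0.25  0.17 -0.81  0.24  0.11  2.85]
F False 1.57 [ 0.525 -0.011  0.044] [-0.18  0.37 -0.37  0.83  0.    2.9 ]
F False 1.6 [ 0.525 -0.011  0.044] [-0.17  0.39 -0.33  0.87 -0.01  2.91]
F False 1.57 [ 0.505 -0.012  0.112] [-0.19  0.28 -0.3   0.99  0.    2.89]
F True 0.9 [ 0.464 -0.015  0.08 ] [-0.39 -0.05 -1.15 -0.15  0.28 -0.37]
F True 0.9 [ 0.503 -0.012  0.032] None
F True 1.2 [ 0.514 -0.012  0.04 ] [-0.25  0.17 -0.81  0.24  0.11 -0.29]
F True 1.57 [ 0.525 -0.011  0.044] [-0.18  0.37 -0.37  0.83  0.   -0.24]
F True 1.6 [ 0.525 -0.011  0.044] [-0.17  0.39 -0.33  0.87 -0.01 -0.23]
F True 1.57 [ 0.505 -0.012  0.112] [-0.19  0.28 -0.3   0.99  0.   -0.25]
0.15
```

```bash
cat > act.py <<'E'
from workcell import manip, claw, solver, eyes
from geo import *
import cv2
def st(tag=''):
    o=manip.get_obs(); print(tag,round(o['time_s'],2),'tcp',np.round(o['eef_pos'],4),'F',np.round(o['contact_force'],1)); return o
def snap(n,f): cv2.imwrite(f"pics/{f}.png",cv2.cvtColor(eyes.snapshot(n),cv2.COLOR_RGB2BGR))
def go(side,phi,r,c,v=.1,contact=None,**k):
    p,q=pose(side,phi,r,c,**k); h=manip.movel(p,velocity=v,orientation=q,contact_N=contact); st(f"{side} {phi:.2f} {r} {c} hit={h}"); return h
E
python3 - <<'E'
from act import *
claw.set_gripper(0.0,squeeze=40); st()
p,q=pose('L',.95,.15,.012); manip.move_pose(p,q); st('via')
go('L',.95,.07,.010,v=.15)
go('L',.95,.028,.010,v=.08,contact=8)
snap('wrist','wL1'); snap('side','sL1')
E
```

```text
0.92 tcp [0.1272 0.5093 0.2111] F [ 0.1 -0.8  1. ]
via 3.11 tcp [0.6096 0.1711 0.1308] F [-0.1  0.2 -0.3]
L 0.95 0.07 0.01 hit=False 3.79 tcp [0.6129 0.1231 0.0674] F [0.4 0.4 0.1]
L 0.95 0.028 0.01 hit=False 4.47 tcp [0.6145 0.0985 0.033 ] F [ 0.1  0.3 -0.4]
```

View pics/wL1.png

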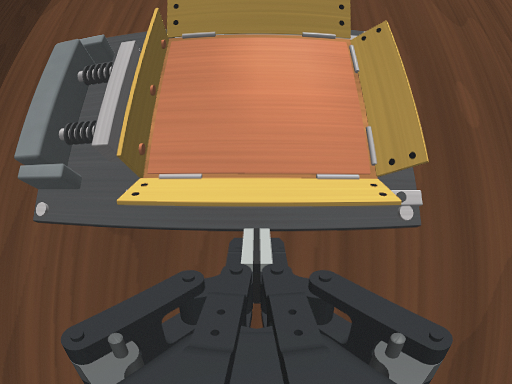

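```bash
python3 - <<'E'
import cv2
a=cv2.imread("pics/sL1.png")[135:245,145:305]; cv2.imwrite("pics/sL1z.png",cv2.resize(a,None,fx=5,fy=5,interpolation=cv2.INTER_CUBIC))
E
```

```text
(no output)
```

View pics/sL1z.png

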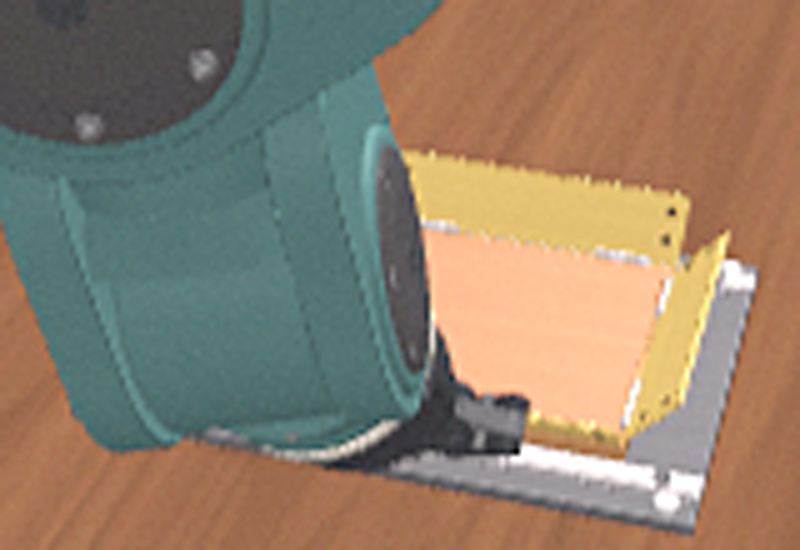

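The wrist view shows the left side's free edge from (118,203) to (402,202), its hinge at row ~178, and the shut fingertips at (257,230). The tips aren't hidden under the side yet. I'll project the model into this view and refit.

```bash
cat > fit2.py <<'E'
from act import *
from fit import pt, world
from scipy.optimize import least_squares
def wproj(m,P):
    q=m['rotation']; r=R.from_quat([q[1],q[2],q[3],q[0]]); p=r.inv().apply(np.asarray(P)-m['eye'])
    v=np.array([p[0],-p[1],-p[2]]); f=m['K'][0,0]; rho=np.hypot(v[0],v[1]); a=np.arctan2(rho,v[2])
    return np.array([m['K'][0,2],m['K'][1,2]])+f*a*v[:2]/rho
E
python3 - <<'E'
from fit2 import *
m=eyes.camera_model('wrist'); o=manip.get_obs(); tcp=o['eef_pos']
q=o['tool_rot']; tr=R.from_quat([q[1],q[2],q[3],q[0]])
print('cam in tool',tr.inv().apply(m['eye']-tcp))
print('tcp px',wproj(m,tcp),'+x face',wproj(m,tcp+tr.apply([.011,0,0])))
p0=np.array([.6532,-.003,.0618,-.0326,.8947,.5729,.8461])
obs=[('J',(-.16,.1,.008),(421,229)),('J',(.16,.1,.008),(34,221)),('J',(.07,.05,.043),(94,142)),('J',(.07,-.05,.043),(136,41)),
('L',(.084,.04),(118,203)),('L',(-.084,.04),(402,202)),
('F',(.066,.04),(428,160)),('F',(-.066,.04),(387,21)),
('R',(.084,0),(166,38)),('R',(-.084,0),(350,38)),('F',(.066,0),(376,178))]
def res(p,k=slice(None)):
    return np.concatenate([wproj(m,world(p[:3],pt(a,b,p[3],p[4:7])))-np.array(c) for a,b,c in obs])
print(np.round(res(p0).reshape(-1,2),1).tolist())
s=least_squares(lambda p:np.r_[res(p),(p-p0)/[.002,.002,.005,.002,.08,.08,.08]*1.0],p0,loss='soft_l1')
print(np.round(s.x,4)); print(np.round(s.fun[:22].reshape(-1,2),1).tolist())
E
```

```text
cam in tool [ 7.76613808e-02 -9.74554301e-05 -1.62830492e-01]
tcp px [256.27642544 225.63483184] +x face [256.24968299 208.84852449]
[[1.0, -7.0], [-1.7, -2.0], [13.6, 0.2], [-0.7, -3.0], [-3.1, -0.7], [-3.4, -0.2], [-1.0, -1.4], [-1.6, -1.3], [-0.6, -1.5], [-2.7, -1.7], [-0.4, -4.3]]
[ 6.534e-01 -9.000e-04  5.940e-02 -3.440e-02  9.428e-01  5.729e-01
  8.932e-01]
[[0.8, -3.8], [-2.4, -0.1], [12.5, 2.8], [-1.4, -1.5], [-2.1, -0.4], [-0.5, 0.7], [0.5, 1.4], [-0.2, -0.5], [0.8, -0.2], [-0.5, 0.2], [1.8, -1.2]]
```

```bash
python3 - <<'E'
from fit2 import *
m=eyes.camera_model('wrist'); o=manip.get_obs(); tcp=o['eef_pos']; print(o['width'])
q=o['tool_rot']; tr=R.from_quat([q[1],q[2],q[3],q[0]])
for x in (-.011,0,.011):
  for z in (0,-.01,-.02,-.04):
    print(x,z,[np.round(wproj(m,tcp+tr.apply([x,y,z]))).tolist() for y in (-.007,.0145)])
import cv2
a=cv2.imread("pics/wL1.png")[160:310,190:330]; cv2.imwrite("pics/wL1z.png",cv2.resize(a,None,fx=4,fy=4,interpolation=cv2.INTER_CUBIC))
E
```

```text
0.0016830048938937217
-0.011 0 [[245.0, 242.0], [280.0, 241.0]]
-0.011 -0.01 [[244.0, 250.0], [281.0, 249.0]]
-0.011 -0.02 [[244.0, 258.0], [282.0, 258.0]]
-0.011 -0.04 [[242.0, 279.0], [285.0, 279.0]]
0 0 [[245.0, 226.0], [280.0, 226.0]]
0 -0.01 [[244.0, 233.0], [281.0, 233.0]]
0 -0.02 [[243.0, 241.0], [283.0, 241.0]]
0 -0.04 [[242.0, 261.0], [286.0, 261.0]]
0.011 0 [[244.0, 209.0], [281.0, 209.0]]
0.011 -0.01 [[244.0, 216.0], [282.0, 215.0]]
0.011 -0.02 [[243.0, 223.0], [284.0, 223.0]]
0.011 -0.04 [[241.0, 241.0], [287.0, 241.0]]
```

View pics/wL1z.png

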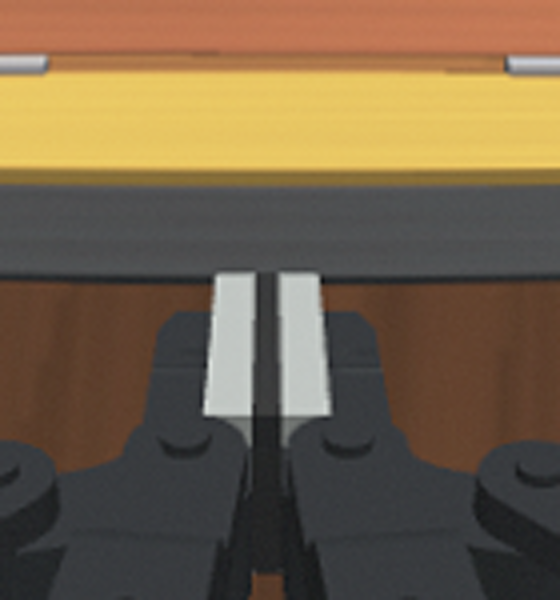

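```bash
python3 - <<'E'
from fit2 import *
m=eyes.camera_model('wrist'); o=manip.get_obs(); tcp=o['eef_pos']
q=o['tool_rot']; tr=R.from_quat([q[1],q[2],q[3],q[0]])
for x in (-.011,0,.011):
  for z in (-.013,-.05):
    print(x,z,[np.round(wproj(m,tcp+tr.apply([x,y,z]))).tolist() for y in (-.0425,.0425)])
a=cv2.imread("pics/wrist0.png")[225:375,130:280]; cv2.imwrite("pics/w0z.png",cv2.resize(a,None,fx=4,fy=4,interpolation=cv2.INTER_CUBIC))
E
```

```text
-0.011 -0.013 [[185.0, 251.0], [328.0, 251.0]]
-0.011 -0.05 [[169.0, 289.0], [344.0, 288.0]]
0 -0.013 [[183.0, 235.0], [330.0, 234.0]]
0 -0.05 [[166.0, 270.0], [347.0, 270.0]]
0.011 -0.013 [[181.0, 217.0], [332.0, 217.0]]
0.011 -0.05 [[162.0, 250.0], [350.0, 250.0]]
```

View pics/w0z.png

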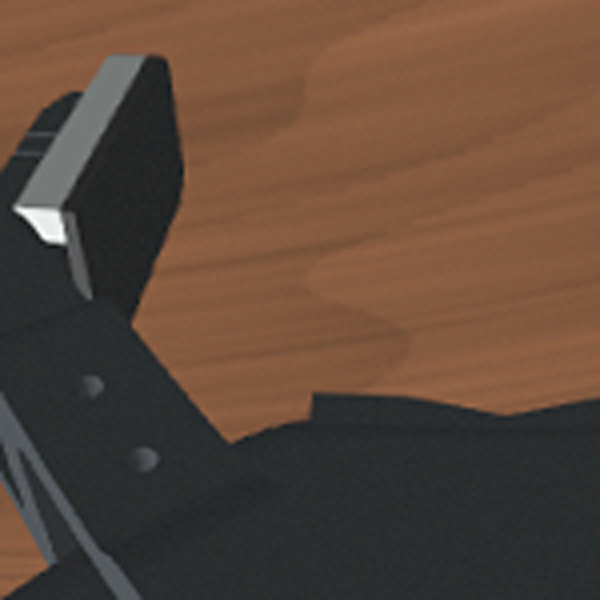

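Fingertip pixels in both wrist pictures suggest the real tips sit about 23 mm behind the stated TCP. I'll check that with a short, gentle probe of bare bench beside the jig.

```bash
python3 - <<'E'
from act import *
go('L',.95,.07,.012,v=.2)
go('L',1.5708,.010,.065,v=.15)
go('L',1.5708,-.020,.065,v=.05,contact=5)
go('L',1.5708,-.052,.065,v=.03,contact=5)
E
```

```text
L 0.95 0.07 0.012 hit=False 4.92 tcp [0.6132 0.1249 0.0661] F [ 0.7 -1.1 -0.1]
L 1.57 0.01 0.065 hit=False 5.69 tcp [0.6114 0.1402 0.0317] F [ 0.1  0.1 -0.1]
L 1.57 -0.02 0.065 hit=False 6.44 tcp [0.6118 0.1407 0.0021] F [ 0.3 -0.2 -0.3]
L 1.57 -0.052 0.065 hit=True 7.18 tcp [ 0.6115  0.1407 -0.0202] F [-2.7 -1.7 10.1]
```

The bench contact came at TCP z = −0.020, so the physical tips are about 20 mm behind the reported TCP. I'll correct for that and lift the left side.

```bash
sed -i 's/^JIG=.*/JIG=np.array([.6533,-.0015,.0605]); T=-.0338; D=.0205/; s/p=HIN\[side\]+r\*u/p=HIN[side]+(r-D)*u/' geo.py
python3 - <<'E'
from act import *
go('L',1.5708,.03,.065,v=.2)
go('L',.97,.07,.012,v=.2)
go('L',.97,.026,.010,v=.08,contact=6)
snap('wrist','wL2')
for phi,c in ((1.1,.003),(1.25,.001),(1.42,0),(1.56,0)):
    if go('L',phi,.024,c,v=.05,contact=12): break
snap('wrist','wL3')
E
```

```text
L 1.57 0.03 0.065 hit=False 7.59 tcp [0.6111 0.1422 0.0317] F [0.1 0.3 0.2]
L 0.97 0.07 0.012 hit=False 8.34 tcp [0.6123 0.1132 0.049 ] F [-0.2 -0.7 -0.4]
L 0.97 0.026 0.01 hit=False 9.04 tcp [0.6143 0.0867 0.0151] F [-0.1  0.5 -0.2]
L 1.10 0.024 0.003 hit=False 9.39 tcp [0.6149 0.0798 0.0199] F [0.2 0.6 0.3]
L 1.25 0.024 0.001 hit=False 9.69 tcp [0.6145 0.0783 0.0217] F [-0.1 -0.  -0.1]
L 1.42 0.024 0 hit=False 10.01 tcp [0.6143 0.0773 0.0233] F [0.1 0.6 0.2]
L 1.56 0.024 0 hit=False 10.3 tcp [0.6143 0.0771 0.0246] F [0.2 0.  0.2]
```

View pics/wL2.png

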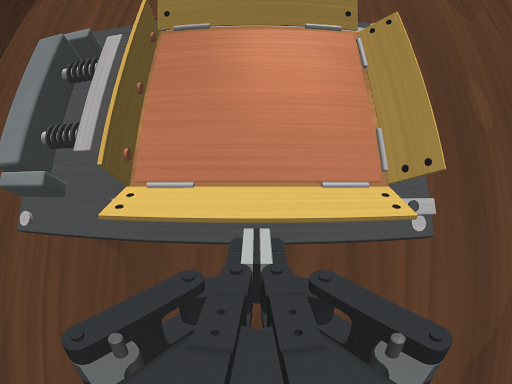

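View pics/wL3.png

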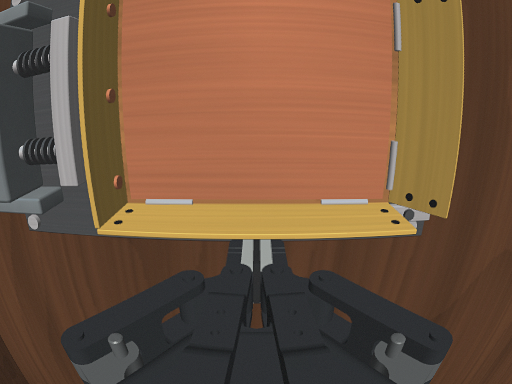

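```bash
cat > ang.py <<'E'
from fit2 import *
def fitang(m,obs,p0,sig=(.002,.002,.005,.002,.5,.5,.5)):
    def res(p): return np.concatenate([wproj(m,world(p[:3],pt(a,b,p[3],p[4:7])))-np.array(c) for a,b,c in obs])
    s=least_squares(lambda p:np.r_[res(p),(p-p0)/sig],p0,loss='soft_l1')
    print(np.round(s.x,4)); print(np.round(s.fun[:2*len(obs)].reshape(-1,2),1).tolist()); return s.x
P0=np.array([.6533,-.0015,.0605,-.0338,.95,.573,.88])
E
python3 - <<'E'
from ang import *
m=eyes.camera_model('wrist')
obs=[('L',(.084,.04),(98,235)),('L',(-.084,.04),(417,234)),('F',(.066,.04),(447,217)),('F',(.066,0),(391,200)),('T',(.0,.07,.022),(258,204)),('T',(-.085,.0,.022),(398,55)),('J',(.07,.05,.043),(77,185))]
fitang(m,obs,P0)
# finger points
o=manip.get_obs();q=o['tool_rot']; tr=R.from_quat([q[1],q[2],q[3],q[0]])
for x in (.007,.009,.011): print(x,wproj(m,o['eef_pos']+tr.apply([x,0,-.0205])))
E
```

```text
[ 0.6534 -0.0024  0.0622 -0.0347  1.5145  0.573   0.9801]
[[-0.0, 0.2], [-0.0, -0.2], [-0.4, -0.7], [-0.2, -2.1], [-0.5, 1.6], [1.9, 37.7], [0.2, -0.5]]
0.007 [256.6426296  230.94734508]
0.009 [256.63774065 227.57239823]
0.011 [256.63276639 224.15988342]
```

The model fit to this picture puts the left side at about 1.51 rad, lifted cleanly. I'll nudge it to its stop and then retreat.

```bash
python3 - <<'E'
from act import *
go('L',1.60,.024,-.005,v=.02,contact=3.5)
snap('wrist','wL4'); m=eyes.camera_model('wrist'); np.save('mL4.npy',m,allow_pickle=True)
go('L',1.57,.026,.015,v=.1)
go('L',1.57,.10,.02,v=.2)
p,q=pose('R',1.57,.13,.03); print(solver.solve_ik(p,q))
manip.move_pose(p,q); st()
p,q=pose('R',.72,.09,.012); print(solver.solve_ik(p,q)); p,q=pose('R',.72,.027,.012); print(p,solver.solve_ik(p,q))
E
```

```text
L 1.60 0.024 -0.005 hit=True 10.62 tcp [0.6142 0.0744 0.0248] F [ 0.2 -0.4 -0.7]
L 1.57 0.026 0.015 hit=False 10.99 tcp [0.6136 0.0931 0.0274] F [ 0.1 -0.7 -0.1]
L 1.57 0.1 0.02 hit=False 11.52 tcp [0.6135 0.097  0.1015] F [ 0.4 -0.1 -0.2]
[-3.08968254e-01  4.85454104e-01  8.49601497e-02  1.17058994e+00
  7.42590255e-04  1.20132797e+00]
 13.9 tcp [ 0.6262 -0.1143  0.1313] F [-0.2  0.5 -0.5]
[-0.63294612  0.94355231  0.43379055  1.69081722  0.61648964  0.67066907]
[ 0.6250067  -0.09343148  0.00899447] [-0.58155767  0.9258169   0.27535889  1.51941366  0.64612253  0.72268441]
```

View pics/wL4.png

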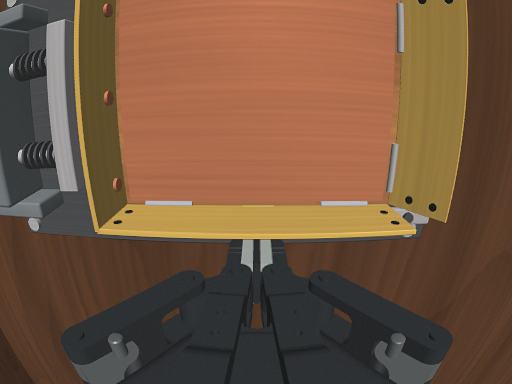

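```bash
python3 - <<'E'
from act import *
p,q=pose('R',.75,.10,.013); manip.movel(p,velocity=.2,orientation=q); st()
snap('wrist','wR1'); snap('top','tR1')
E
```

```text
14.88 tcp [ 0.6287 -0.1475  0.0593] F [-0.1  0.5  0.3]
```

View pics/wR1.png

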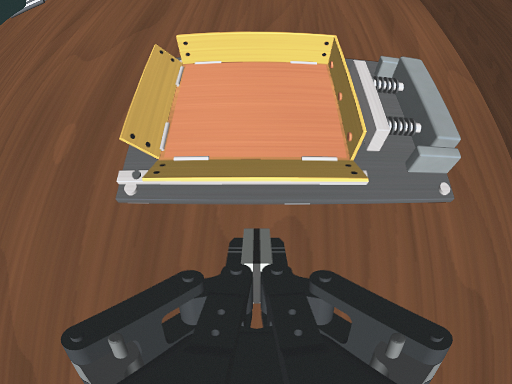

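```bash
python3 - <<'E'
from ang import *
m=eyes.camera_model('wrist')
obs=[('R',(-.084,.04),(145,180.5)),('R',(.084,.04),(368,182)),('L',(-.084,.04),(178,36)),('L',(.084,.04),(336,36.5)),('T',(0,-.07,.022),(255,159)),('T',(0,.07,.022),(258,63)),
('F',(.066,.04),(155,45)),('F',(-.066,.04),(121,137)),('J',(-.16,-.1,.008),(116,200)),('J',(.16,-.1,.008),(453,200))]
p=P0.copy();p[4]=1.57
fitang(m,[o for o in obs if 0 or not(o[0]=='T')],p)
E
```

```text
[ 6.5420e-01 -1.3000e-03  5.8100e-02 -3.3300e-02  1.6984e+00  6.1460e-01
  8.6680e-01]
[[-0.7, 0.6], [0.9, -0.3], [-0.8, -0.2], [0.6, -0.1], [0.4, -0.7], [-0.4, 0.6], [-1.2, -0.7], [1.6, -0.9]]
```

The left side is now upright (estimate 1.6–1.7, so at its stop) and the right side is at about 0.61. Lifting the right.

```bash
python3 - <<'E'
from act import *
go('R',.75,.026,.012,v=.1,contact=6)
snap('wrist','wR2')
for phi,c in ((.85,.004),(1.05,.001),(1.25,0),(1.42,0),(1.56,0)):
    if go('R',phi,.024,c,v=.05,contact=12): break
go('R',1.60,.024,-.006,v=.02,contact=3.5)
snap('wrist','wR3')
E
```

```text
R 0.75 0.026 0.012 hit=False 15.88 tcp [ 0.6252 -0.0935  0.0094] F [-0.4 -0.6  0.7]
R 0.85 0.024 0.004 hit=False 16.24 tcp [ 0.6248 -0.0868  0.0159] F [ 0.5  0.5 -0.2]
R 1.05 0.024 0.001 hit=False 16.59 tcp [ 0.6243 -0.085   0.0195] F [-0.3 -0.6 -0.2]
R 1.25 0.024 0 hit=False 16.94 tcp [ 0.624  -0.0845  0.0212] F [ 0.   0.5 -0.4]
R 1.42 0.024 0 hit=False 17.26 tcp [ 0.6239 -0.0845  0.0228] F [-0.  -0.1  0.2]
R 1.56 0.024 0 hit=False 17.55 tcp [ 0.624  -0.0843  0.0244] F [ 0.3 -0.1 -0.4]
R 1.60 0.024 -0.006 hit=True 17.77 tcp [ 0.6239 -0.0833  0.0244] F [ 0.6 -0.6  0.6]
```

View pics/wR3.png

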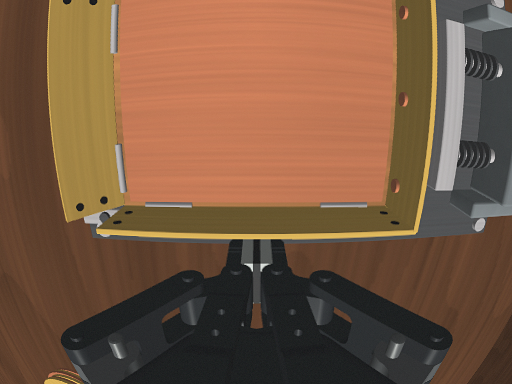

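```bash
python3 - <<'E'
from ang import *
m=eyes.camera_model('wrist')
p=P0.copy();p[4]=1.6;p[5]=1.55
obs=[('R',(-.084,.04),(97,235)),('R',(.084,.04),(416.5,234)),('F',(.066,.04),(48,0) ),('F',(-.066,.04),(68,221)),('T',(0,-.07,.022),(258,206)),('J',(.07,-.05,.043),(435,189)),('F',(-.066,0),(124,194))]
obs=[o for o in obs if o[2]!=(48,0)]
fitang(m,obs,p)
# same for left from mL4
m=np.load('mL4.npy',allow_pickle=True).item()
obs=[('L',(.084,.04),(98,233)),('L',(-.084,.04),(415,234)),('F',(.066,.04),(447,221)),('F',(.066,0),(390,200)),('T',(.0,.07,.022),(258,206)),('J',(.07,.05,.043),(76,190))]
fitang(m,obs,P0*[1,1,1,1,1.7,1,1])
E
```

```text
[ 6.5260e-01  1.0000e-03  5.7800e-02 -3.3000e-02  1.6000e+00  1.5619e+00
  1.0040e+00]
[[0.0, -0.5], [0.9, 0.7], [0.4, -0.6], [-0.7, 1.8], [0.2, -2.3], [-0.6, 6.4]]
[ 0.6535 -0.0037  0.0607 -0.0351  1.6018  0.573   0.9396]
[[-0.9, 1.1], [2.3, -0.4], [-0.3, -0.4], [0.5, 0.8], [-0.7, 2.2], [0.2, -1.8]]
```

```bash
python3 - <<'E'
from act import *
print(go('R',1.60,.024,-.004,v=.02,contact=6))
manip.wait(.1); st()
go('R',1.57,.026,.015,v=.1)
go('R',1.57,.13,.02,v=.25)
for phi in (1.0,1.05,1.1,1.15):
  for r,c in ((.09,.016),(.028,.016)):
    for fl in (False,True):
      p,q=pose('F',phi,r,c,fl); k=solver.solve_ik(p,q); print(phi,r,fl,None if k is None else np.round(k,2))
p,q=pose('F',1.57,.13,.04); print(solver.solve_ik(p,q))
E
```

```text
R 1.60 0.024 -0.004 hit=True 18.09 tcp [ 0.6238 -0.0814  0.0252] F [-1.1 -2.5  2.3]
True
 18.19 tcp [ 0.6238 -0.0814  0.0251] F [ 0.  -3.4  2.2]
R 1.57 0.026 0.015 hit=False 18.52 tcp [ 0.6253 -0.0998  0.0272] F [-0.4 -0.5 -0.5]
R 1.57 0.13 0.02 hit=False 19.09 tcp [ 0.6257 -0.1039  0.1316] F [ 0.   0.4 -0.7]
1.0 0.09 False [-0.34  0.01 -1.05 -0.03  0.21  2.8 ]
1.0 0.09 True [-0.34  0.01 -1.05 -0.03  0.21 -0.34]
1.0 0.028 False [-0.3   0.19 -1.1  -0.26  0.19  2.84]
1.0 0.028 True [-0.3   0.19 -1.1  -0.26  0.19 -0.31]
1.05 0.09 False [-0.32  0.01 -0.99  0.08  0.18  2.81]
1.05 0.09 True [-0.32  0.01 -0.99  0.08  0.18 -0.33]
1.05 0.028 False [-0.28  0.18 -1.03 -0.14  0.17  2.84]
1.05 0.028 True [-0.28  0.18 -1.03 -0.14  0.17 -0.3 ]
1.1 0.09 False [-0.3   0.03 -0.92  0.18  0.16  2.82]
1.1 0.09 True [-0.3   0.03 -0.92  0.18  0.16 -0.32]
1.1 0.028 False [-0.27  0.18 -0.97 -0.03  0.15  2.84]
1.1 0.028 True [-0.27  0.18 -0.97 -0.03  0.15 -0.3 ]
1.15 0.09 False [-0.28  0.04 -0.86  0.27  0.14  2.83]
1.15 0.09 True [-0.28  0.04 -0.86  0.27  0.14 -0.32]
1.15 0.028 False [-0.26  0.18 -0.91  0.07  0.13  2.85]
1.15 0.028 True [-0.26  0.18 -0.91  0.07  0.13 -0.29]
[-1.93071812e-01  2.33370226e-01 -3.13305433e-01  1.02334981e+00
  1.99769026e-04  2.88802092e+00]
```

Right side is against its stop (about 4 N held). Now the front side.

```bash
python3 - <<'E'
from act import *
p,q=pose('F',1.4,.13,.06); manip.move_pose(p,q); st()
go('F',1.03,.085,.016,v=.2)
snap('wrist','wF1')
go('F',1.03,.028,.015,v=.08,contact=6)
snap('wrist','wF2'); snap('side','sF2')
E
```

```text
20.53 tcp [ 0.4466 -0.0141  0.1177] F [0.3 0.8 0.4]
F 1.03 0.085 0.016 hit=False 21.48 tcp [ 0.479  -0.0124  0.0637] F [-0.2 -0.8  0.2]
F 1.03 0.028 0.015 hit=False 22.39 tcp [ 0.5086 -0.0103  0.0153] F [ 0.2 -0.6 -0.1]
```

View pics/wF2.png

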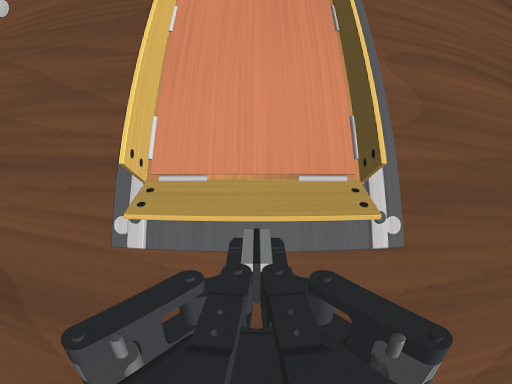

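View pics/sF2.png

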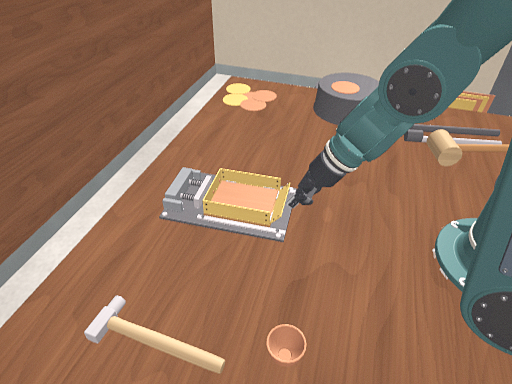

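Both long sides stand upright. The front side's free edge is at row ~217, with the fingertips at (257,228) just below and outside it. Lifting the front.

```bash
python3 - <<'E'
from act import *
for phi,c in ((1.1,.006),(1.15,.002),(1.3,0),(1.45,0),(1.565,0)):
    if go('F',phi,.024,c,v=.05,contact=12): break
snap('wrist','wF3'); np.save('mF3.npy',eyes.camera_model('wrist'),allow_pickle=True)
E
```

```text
F 1.10 0.024 0.006 hit=False 22.83 tcp [ 0.5186 -0.0097  0.018 ] F [-0.1 -0.9  0.6]
F 1.15 0.024 0.002 hit=False 23.08 tcp [ 0.5217 -0.0095  0.02  ] F [-0.1 -0.9 -0.2]
F 1.30 0.024 0 hit=False 23.48 tcp [ 0.523  -0.0092  0.0218] F [-0.3  0.6  0.2]
F 1.45 0.024 0 hit=False 23.86 tcp [ 0.523  -0.0092  0.0232] F [-1.1  0.  -0.5]
F 1.56 0.024 0 hit=False 24.17 tcp [ 0.5235 -0.0092  0.0246] F [ 0.1  0.7 -0.4]
```

View pics/wF3.png

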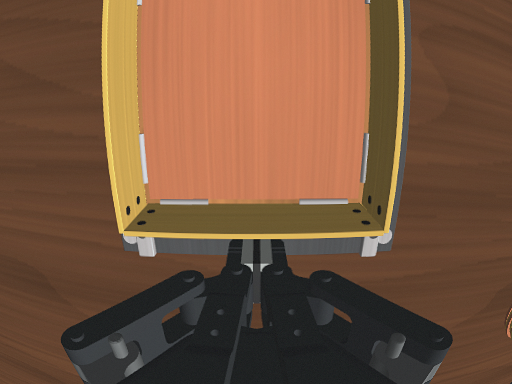

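All three sides are up. I'll seat the front side on its stop, drop the finger nearer to the pad's height, and slide the tray in small steps while logging force.

```bash
cat >> act.py <<'E'
def fx(o=None,n=3):
    v=[]
    for _ in range(n):
        o=manip.get_obs(); v.append(w2j(o['contact_force']+np.r_[JIG[:2],0])); manip.wait(.03)
    return np.round(np.mean(v,0),2), w2j(o['eef_pos']), o['time_s']
E
python3 - <<'E'
from act import *
go('F',1.60,.024,-.005,v=.02,contact=6); manip.wait(.1); print(fx())
go('F',1.5708,.026,.006,v=.06)
go('F',1.5708,.010,.006,v=.06,contact=8)
x0=.006
for c in (.001,-.003,-.007,-.011,-.014):
    p,q=pose('F',1.5708,.010,c); h=manip.movel(p,velocity=.03,orientation=q,contact_N=25); manip.wait(.1)
    print(c,h,fx())
E
```

```text
F 1.60 0.024 -0.005 hit=False 24.62 tcp [ 0.5282 -0.009   0.0255] F [-3.3  0.   0.7]
(array([-4.45, -0.15,  0.06]), array([-1.25396155e-01,  1.22750390e-04,  2.55257827e-02]), 24.7917)
F 1.57 0.026 0.006 hit=False 25.17 tcp [ 0.5182 -0.0098  0.0279] F [ 0.  -0.4 -0.1]
F 1.57 0.01 0.006 hit=False 25.58 tcp [ 0.5175 -0.0096  0.0109] F [ 0.9 -1.2  0.1]
0.001 False (array([-0.1 ,  0.24,  0.06]), array([-1.30811469e-01,  5.21029685e-06,  1.15785504e-02]), 26.0667)
-0.003 False (array([ 0.17, -0.45,  0.25]), array([-1.2684921e-01,  3.9801883e-06,  1.1466385e-02]), 26.55)
-0.007 False (array([-2.37,  0.43,  0.5 ]), array([-1.22938455e-01,  5.66808424e-05,  1.14407348e-02]), 27.0333)
-0.011 False (array([-2.37, -0.01, -0.37]), array([-1.18825130e-01,  3.02815806e-05,  1.14647846e-02]), 27.5167)
-0.014 False (array([-1.66, -0.13, -1.22]), array([-1.15787694e-01,  1.34200522e-05,  1.14962091e-02]), 27.9667)
```

```bash
python3 - <<'E'
from act import *
for c in np.arange(-.017,-.030,-.002):
    p,q=pose('F',1.5708,.010,c); h=manip.movel(p,velocity=.02,orientation=q,contact_N=25); manip.wait(.08)
    f=fx(); print(round(c,4),h,f[0],np.round(f[1],4),round(f[2],2))
snap('wrist','wP1'); snap('side','sP1')
E
```

```text
-0.017 False [-3.1   0.06 -1.  ] [-0.1128 -0.      0.0115] 28.45
-0.019 False [-3.35  0.72 -1.19] [-0.1108 -0.      0.0115] 28.88
-0.021 False [-4.6   0.59 -0.3 ] [-1.09e-01  1.00e-04  1.15e-02] 29.32
-0.023 False [-6.52  0.88  1.26] [-1.073e-01  1.000e-04  1.140e-02] 29.75
-0.025 False [-8.54  0.83  3.11] [-0.1057  0.0002  0.0114] 30.18
-0.027 False [-11.53   1.58   5.22] [-0.1042  0.0003  0.0114] 30.62
-0.029 False [-13.77   2.56   8.14] [-0.1027  0.0004  0.0113] 31.05
```

View pics/wP1.png

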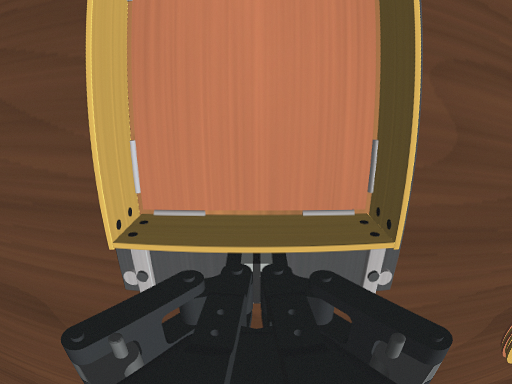

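```bash
python3 - <<'E'
from act import *
snap('top','tP1'); st()
a=cv2.imread("pics/sP1.png")[150:245,150:310]; a=cv2.resize(a,None,fx=5,fy=5,interpolation=cv2.INTER_CUBIC); cv2.imwrite("pics/sP1z.png",a)
a=cv2.imread("pics/tP1.png")[95:245,200:315]; cv2.imwrite("pics/tP1z.png",cv2.resize(a,None,fx=4,fy=4,interpolation=cv2.INTER_CUBIC))
E
```

```text
31.23 tcp [ 0.5508 -0.0073  0.0113] F [-14.7   0.9   7.6]
```

View pics/sP1z.png

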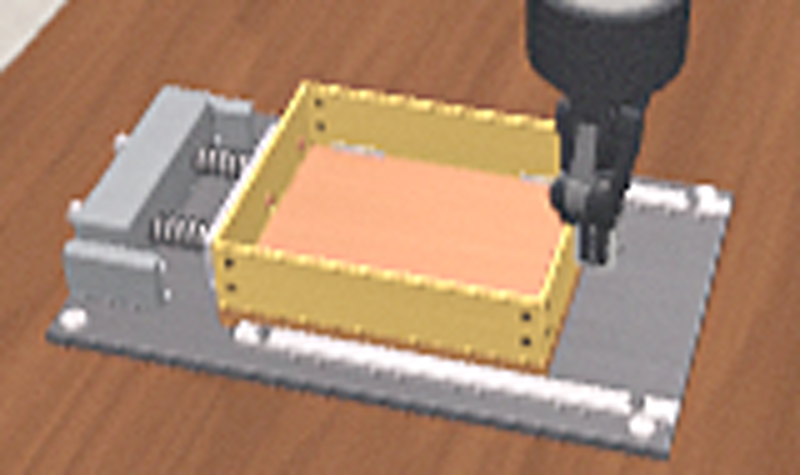

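View pics/tP1z.png

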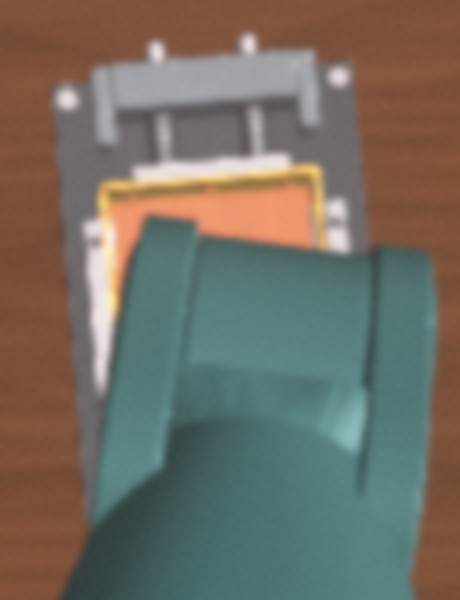

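```bash
cat > prof.py <<'E'
import numpy as np, cv2, sys
from fit import proj
from geo import j2w
def prof(f,cam='top',ys=np.linspace(-.012,.012,25),z=.043):
    im=cv2.cvtColor(cv2.imread(f),cv2.COLOR_BGR2GRAY).astype(np.float32)
    xs=np.arange(.055,.125,.0005); out=[]
    for x in xs:
        uv=np.array([proj(cam,j2w([x,y,z])) for y in ys],np.float32)
        out.append(cv2.remap(im,uv[:,0].reshape(1,-1),uv[:,1].reshape(1,-1),cv2.INTER_CUBIC).mean())
    return xs,np.array(out)
def edge(f,cam='top',**k):
    xs,p=prof(f,cam,**k); g=np.gradient(p); i=np.argmin(g); w=slice(max(i-8,0),i+9); gg=np.clip(-g[w],0,None)
    return (xs[w]*gg).sum()/gg.sum()
if __name__=='__main__':
    for f in sys.argv[1:]:
        print(f,[round(edge(f,ys=np.linspace(a,b,15))*1e3,1) for a,b in ((-.013,-.003),(-.006,.006),(.003,.013),(.036,.046),(-.046,-.036))])
E
python3 prof.py pics/top0.png pics/tP1.png
```

```text
pics/top0.png [np.float64(85.4), np.float64(85.6), np.float64(84.4), np.float64(84.2), np.float64(85.0)]
pics/tP1.png [np.float64(93.0), np.float64(91.9), np.float64(91.9), np.float64(91.9), np.float64(93.1)]
```

Pad edge profile puts the pad 7.4 mm in, which matches the finger travel since contact. I'll push about 4.6 mm more, raising the command slightly to ease the downward load.

```bash
python3 - <<'E'
from act import *
for c,r in ((-.031,.0105),(-.033,.011),(-.0345,.0115)):
    p,q=pose('F',1.5708,r,c); h=manip.movel(p,velocity=.015,orientation=q,contact_N=25); manip.wait(.1)
    f=fx(); print(c,h,f[0],np.round(f[1],4),round(f[2],2))
snap('top','tP2'); snap('wrist','wP2'); snap('side','sP2')
E
python3 prof.py pics/top0.png pics/tP2.png
```

```text
-0.031 False [-12.41   2.8    2.12] [-0.1008  0.0006  0.0115] 31.68
-0.033 False [-12.05   2.34  -3.14] [-0.0991  0.0006  0.0116] 32.17
-0.0345 False [-11.95   2.17  -5.44] [-0.0979  0.0007  0.0119] 32.62
pics/top0.png [np.float64(85.4), np.float64(85.6), np.float64(84.4), np.float64(84.2), np.float64(85.0)]
pics/tP2.png [np.float64(97.8), np.float64(96.6), np.float64(97.1), np.float64(97.4), np.float64(97.7)]
```

View pics/wP2.png

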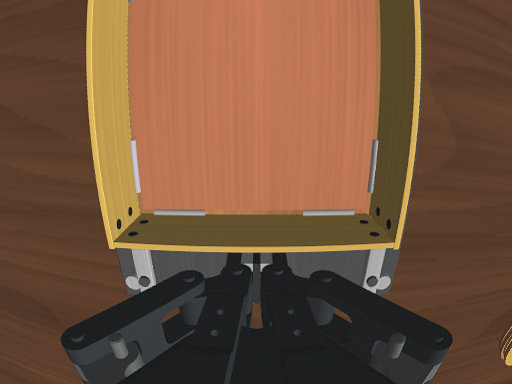

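Pad is about 12.4 mm in and the tool force along the push is 12 N. The tool is now pulling up about 5 N, so I'll ease that and check that it holds.

```bash
python3 - <<'E'
from act import *
p,q=pose('F',1.5708,.0109,-.0343); h=manip.movel(p,velocity=.01,orientation=q); manip.wait(.2)
f=fx(); print(f[0],np.round(f[1],4),round(f[2],2))
manip.wait(.8); f=fx(); print(f[0],np.round(f[1],4),round(f[2],2))
snap('top','tP3'); snap('side','sP3'); snap('wrist','wP3'); np.save('mP3.npy',eyes.camera_model('wrist'),allow_pickle=True)
a=cv2.imread("pics/sP3.png")[150:245,150:310]; cv2.imwrite("pics/sP3z.png",cv2.resize(a,None,fx=5,fy=5,interpolation=cv2.INTER_CUBIC))
E
python3 prof.py pics/tP3.png
python3 - <<'E'
from ang import *
m=np.load('mP3.npy',allow_pickle=True).item()
p=P0.copy();p[3]=-.085+.07+.012;p[4:]=1.59
fitang(m,[('F',(.066,.04),(110,247)),('F',(-.066,.04),(401,247)),('F',(0,0),(256,213)),('J',(-.16,.085,.014),(0,0))][:3],p,sig=(.002,.002,.005,.003,.5,.5,.5))
E
```

```text
[-12.81   2.79  -1.32] [-0.0979  0.0006  0.0115] 33.33
[-12.7    2.52  -1.39] [-0.0979  0.0006  0.0115] 34.23
pics/tP3.png [np.float64(97.6), np.float64(96.6), np.float64(97.1), np.float64(97.4), np.float64(97.6)]
[ 6.5430e-01  1.0000e-04  5.9800e-02 -0.0000e+00  1.5900e+00  1.5900e+00
  1.5454e+00]
[[5.2, -0.2], [-3.9, -0.2], [0.2, 0.2]]
```

View pics/sP3z.png

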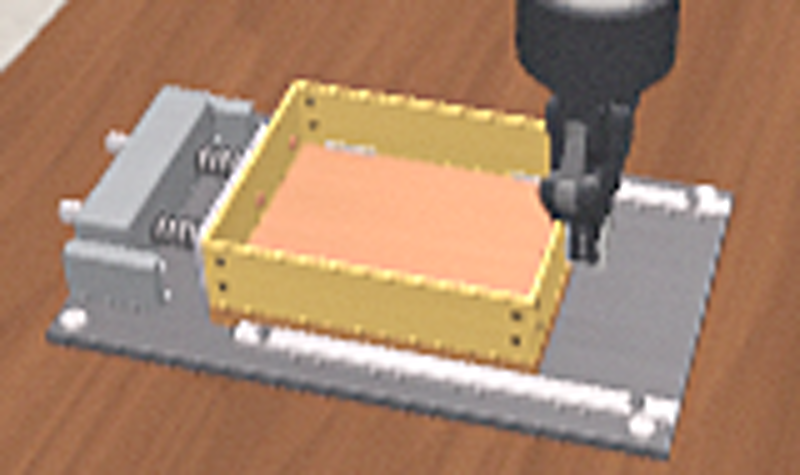

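```bash
python3 - <<'E'
from act import *
f=fx(); print(f[0],np.round(f[1],4),round(f[2],2)); manip.finish_job()
E
```

```text
[-12.81   1.92  -1.61] [-0.0979  0.0006  0.0115] 34.48
the job is handed in; nothing more can be done
```

I folded the three sides upright, slid the tray onto the spring pad and handed the job in at 34.5 s with the arm still pushing.

**Push:** the last top picture puts the pad 12.3 mm in, and the tool force along the push is 12.7–12.8 N. Both held steady over a second. The pad was never near its full 24 mm. The tool force includes some tray friction, so 12.8 N is not purely spring force.

**Sides:** the estimated angles are left about 1.60 rad and right pushed to its stop. The front was also pushed until it resisted, but the last camera estimate gave 1.55 rad. That fit was poor, with corners off by 4–5 pixels. In the last side picture all three stand upright with closed corners.

**Disagreements and small loads:**
- **Fingertip position:** the fingertips were about 20 mm behind the reported TCP. I saw this in the wrist camera, confirmed it by touching bare bench (about 10 N), and corrected for it before the first lift.
- **Vertical load:** the tool briefly pressed down about 8 N and then pulled up about 5 N during the push. I trimmed that to about 1.5 N before handing in, with 2–3 N left sideways.

I did not touch the hammer, discs or rivet bowl.

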